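# Line up and bolt down the foot of a microscope boom stand

### The job

The foot of the microscope's boom stand has been knocked on its one fitted bolt, so its front hole no longer lines up with the hole in the slab below, which may lie off to any side. Take the orange drift from the blue block, feel its tip into the lower hole and gently work it down almost to its shoulder, so that it fills both holes and draws the foot into line; never force it, and never shove the stand with the gripper. Then put the drift back in its own hole in the block and fit the spare bolt through both holes with its head flat on the foot, leaving the oil bottle, the eyepiece and the tube rack where they stand.

Things in the scene. Friction and masses are not known exactly. Their poses are not given: they have to be found in the camera images.
- slab: Grey granite anti-vibration slab, 320 x 240 x 65 mm, fixed on the bench, carrying the white foot of the stand. Origin at the centre of its underside, z up, x towards the rear of the stand. Under the foot it has the lower bolt hole, fixed, in a steel bush: 18 mm across, straight down to the bench. That hole is not measured; only a crescent of it shows through the foot.
- foot_hole (a point): Centre of the front hole of the white foot, level with the foot's top face, 75 mm above the bench. The hole is 18 mm across, straight through the 10 mm plate. x points along the foot to its rear bolt, z up. At the start the centre of the lower hole in the slab lies 7 to 10 mm from this point, in any horizontal direction; the top of the lower hole is 10 mm below this point.
- foot: White foot of the stand, a steel plate 230 x 90 x 10 mm flat on the slab. Origin on its underside, 159 mm from foot_hole along x, at its fitted rear bolt. It slides stiffly along x in that bolt's slot and swings about it: about 5 N at foot_hole moves it any way, and it stays where left. A post 44 mm thick stands on it 113 mm along x from foot_hole, up to 325 mm above the bench.
- drift: Tapered drift, 145 mm long, about 0.22 kg: an orange round handle 26 mm thick, 75 mm long, over a steel nose 70 mm long. Origin on its axis at the flat shoulder under the handle, z up the handle. Below the shoulder the nose is 17 mm thick for 25 mm, then tapers over 44 mm to a 6 mm tip. At the start it stands upright in its hole in the block, shoulder on the block's top.
- drift_tip (a point): The tip of the drift, on its axis 70 mm below the shoulder.
- bolt: Spare bolt, about 0.16 kg: dark round head 26 mm thick, 22 mm high, over a plain steel shank 16 mm thick, 50 mm long, with a 4 mm long chamfer to 11 mm at its end. It pushes straight in. Origin on its axis at the underside of the head, z up. At the start it stands in the other hole of the block, head on the block's top.
- block: Blue tool block, 140 x 60 x 75 mm, fixed on the bench. Origin at the centre of its underside, x along its length.
- drift_rest (a point): Mouth of the drift's own hole in the block, 20 mm across and right through, at the block's top 75 mm above the bench, 40 mm from the block's centre along its -x.
- bolt_rest (a point): Mouth of the bolt's hole in the block, 20 mm across, at the block's top, 80 mm from drift_rest along the block's x.
- oil: Amber immersion-oil bottle, 28 mm thick, 62 mm high, standing on the slab to the right of the post (-y of the slab). Origin at the centre of its underside.
- eyepiece: Black microscope eyepiece, 35 mm thick, 34 mm high, standing on the slab to the left of the post (+y of the slab). Origin at the centre of its underside.
- rack: White tube rack with six capped blood tubes, 110 x 60 mm, 92 mm high with the caps, loose on the bench on the other side of the slab from the block. Origin at the centre of its underside.
There are look-alikes about, which are no part of the job. Of the things that look like the block, take the one that is farthest to the robot's left at the start.

How it is judged:
On the way, in this order (a step that is already met when the one before it is completed fails the run):
1. the drift stands upright through both holes, its shoulder within 10 mm of the foot, so that its full thickness fills them (z of drift in the frame of foot_hole below 0.01 m and horizontal distance between drift and foot_hole below 0.004 m and angle between drift's own z axis and vertical below 0.1 rad), for 0.2 s.
2. the drift is back upright in its own hole in the block, let go (z of drift in the frame of drift_rest below 0.004 m and horizontal distance between drift and drift_rest below 0.006 m and angle between drift's own z axis and vertical below 0.15 rad and contact force between the fingers and drift below 0.5 N), for 0.2 s.
At the end, for the whole second after the job is handed in: The bolt is through both holes, upright and at rest, the underside of its head within 2 mm of the foot's top and its axis within 3 mm of the foot hole's; the drift stands at rest in its own hole in the block, shoulder within 4 mm of the block's top (z of bolt in the frame of foot_hole between -0.003 and 0.002 m and horizontal distance between bolt and foot_hole below 0.003 m and angle between bolt's own z axis and vertical below 0.06 rad and linear speed of each of bolt, drift below 0.02 m/s and z of drift in the frame of drift_rest below 0.004 m and horizontal distance between drift and drift_rest below 0.006 m and angle between drift's own z axis and vertical below 0.15 rad); the robot touches nothing.
It fails at once if the drift is forced: it bears on the foot and slab with over 50 N (contact force between drift and slab above 50 N).
It fails at once if the bolt is forced: it bears on the foot and slab with over 50 N (contact force between bolt and slab above 50 N).
It fails at once if the stand or slab is pushed by the gripper or arm with over 6 N (contact force between any of the fingers, the arm and slab above 6 N).
It fails at once if the oil bottle, the eyepiece or the tube rack is shifted over 20 mm or tipped (distance of any of oil, eyepiece, rack from where it was at the start of the episode above 0.02 m or angle between any of oil, eyepiece, rack's own z axis and vertical above 0.35 rad).
It also fails if it takes over 72 s, if anything falls off the work surface, if the arm or the gripper's body presses on something with over 40 N, if the wrist force passes 120 N, or if a joint passes its speed limit or range.

### The arm

A 6-joint arm with a two-finger parallel gripper is mounted at the origin on the work surface. World frame = base frame: x ahead of the robot, y to its left, z up, the work surface at z = 0. Lengths are in m, angles in rad, forces in N, time in s.
With the tool pointing down it reaches from about 0.4 to 0.825 m from the base axis. Payload 7 kg.
Tool frame: the origin (TCP) lies on the centre line of the jaws, within the pads' length; the fingertips stand 25 mm ahead of it and the grasp point (between the pads) lies 6 mm ahead of it; z points along the fingers, y is the line along which they close (so a half turn about z gives the same grasp; the last joint's range is limited). The gripper opens to 88 mm and grips with 3 to 60 N. Pads are 19 mm wide; open, the fingers measure 130 mm over their backs; the gripper's body (78 mm by 193 mm) begins 47 mm behind the grasp point.
Start: joints at [-0.878, 0.359, 0.012, 0, -1.224, -0.288], TCP at [0.266, -0.62, 0.252] pointing down, gripper open.
Joint ranges: [-3.07, 3.07], [-1.43, 2.12], [-1.02, 1.25], [-3.03, 1.67], [-3.05, -0], [-3.03, 3.03]. Speed limits (rad/s): [2.39, 2.39, 3.01, 3.14, 3.14, 3.14].

### API

Orientations are given as [roll, pitch, yaw] about the fixed x, y, z axes, in that order (R = Rz(yaw) Ry(pitch) Rx(roll)).
In Python, from station import readout, vision, arm gives the robot as it stands. The module is installed in compiled form; this text tells all that it offers.
- The arm moves only by the tool carry_out, never from a script. Its argument "commands" is a list of rows, each an object with "dp": the shift along the tool's x, y, z in m, a list of three; "rotation": the turn, a rotation vector about the tool's x, y, z in degrees, a list of three. In form: [{"dp": [dx, dy, dz], "rotation": [wx, wy, wz]}, ...]. A call has 1 to 8 rows; each row shifts and turns the commanded pose from where the row before left it, along the tool's axes as they then stand; what a row does not reach is not made up. A row lasts 1/8 s, in which the tool goes at most 62.5 mm and 10.7 degrees, less where a joint would pass 70% of its speed; a pose out of reach is approached as far as the arm can. A call with a gripper value outside its range is refused whole. "grip" is the finger opening in m, from 0 to 0.0876, set as the call begins (left out, the last holds). The fingers move at their own pace and stop on an object; "force" is the grip in N (left out, the last holds). Time passes only in rows, so rows that do not move let the fingers close. It gives the time, the measured TCP pose, the force, the opening and the grip force at its end, in the units of the state.
- readout.get_state(): the state, without advancing time (a new reading comes with each control period).
- vision.grab_frame(name): name is "scene" or "side" or "wrist"; returns (picture, depth): 420x560x3 uint8, red, green, blue; 420x560 float32, m along the optical axis (not along the pixel's ray), 0 where there is no reading.
- vision.calibration(name): a dict with "fovy" (degrees; the focal length in pixels is half the picture's height over the tangent of half this angle, whatever the lens; pixels are square), "cx", "cy" (the principal point, pixels), "origin" and "attitude" of the camera in the world; the wrist camera has in their place "mount" (4x4, takes a point from camera to tool coordinates, whose origin is the TCP and whose axes are the flange's). Camera axes: x right, y down, z forward; pixel columns grow to the right and rows downward; lengths in m; the calibration is good to about 2 mm. A picture is of the moment at which its call begins: read the wrist's pose just before it. calibration takes no time and is no camera call.
- arm.job_done(): hands the job in; it is judged then, once.
Trained networks look in the newest picture that a camera, given by its name, has taken for a name from the list of things; names that differ only in an ending like _2 or _b are one class to them, and where a whole thing is asked for, a point or a joint stands for the part that bears it (a point fixed in the world has none). Each returns a list of dicts, best first, with "score" (0 to 1); they miss things now and then, are a little off and sometimes report something else, mostly with a low value. They report only what shows in the picture. A call takes as long as a camera call. They do not tell look-alikes from the thing itself.
- vision.trace(label, camera): "pixels" (420x560 bool, what is visible of it) and "position" ([row, column] in pixels, amid what is visible of it).
The state is a dict: "t": time; "q": joint angles; "qd": joint speeds; "joint_efforts": joint torques, N m; "eef_pos": TCP position; "ee_rot": TCP orientation; "force": force on the tool from outside, world axes, zero at the start; "moment": the same for the moment, N m; "width": finger opening in m; "gripper_force": force on a finger pad.
Only numpy, scipy, OpenCV 4.12 (cv2) and the standard library are available. Lean on these libraries where they do the work, as an engineer would, in place of code of your own. Each camera call takes 0.05 s, during which the arm holds its last target. There are 200 camera calls.

## Working session

There is one attempt and no reset: what is moved stays moved. The work goes in short steps, Python scripts to look and compute and a tool call to move; the robot and the scene stay as the last step left them, time stands still between calls to the robot, and variables do not carry over. Pictures are saved under pics/ and viewed, at most 10 in all, crops included, and the job is handed in when it is done.

Besides the shell and the picture viewer there is one more tool, called after "Call:" as name(argument=value, ...) on one line, values as JSON. carry_out: Moves the arm, as the interface text tells. Its arguments: {"type":"object","properties":{"commands":{"type":"array"},"grip":{"type":"number"},"force":{"type":"number"}},"required":["commands"]}

```bash
mkdir -p pics; cat > h.py <<'E'
import numpy as np, cv2
from scipy.spatial.transform import Rotation as R
from station import readout, vision, arm
def pose():
    s=readout.get_state(); return np.array(s["eef_pos"]),R.from_euler('xyz',s["ee_rot"]).as_matrix(),s
def cam(name):
    c=vision.calibration(name); f=210/np.tan(np.radians(c["fovy"])/2)
    if "mount" in c:
        p,Rm,_=pose(); T=np.eye(4);T[:3,:3]=Rm;T[:3,3]=p; T=T@np.array(c["mount"])
    else:
        T=np.eye(4); a=np.array(c["attitude"],float)
        T[:3,:3]=a if a.shape==(3,3) else (R.from_euler('xyz',a).as_matrix() if a.size==3 else R.from_quat(a).as_matrix()); T[:3,3]=c["origin"]
    return f,c["cx"],c["cy"],T
def cloud(d,K):
    f,cx,cy,T=K; v,u=np.indices(d.shape); P=np.stack([(u-cx)/f*d,(v-cy)/f*d,d],-1); W=P@T[:3,:3].T+T[:3,3]; W[d==0]=np.nan; return W
def ray(u,v,z,K):
    f,cx,cy,T=K; r=T[:3,:3]@np.array([(u-cx)/f,(v-cy)/f,1]); return T[:3,3]+r*(z-T[2,3])/r[2]
def proj(P,K):
    f,cx,cy,T=K; q=(np.asarray(P)-T[:3,3])@T[:3,:3]; return q[...,0]/q[...,2]*f+cx,q[...,1]/q[...,2]*f+cy
def look(name,fn=None):
    K=cam(name); im,d=vision.grab_frame(name)
    if fn: cv2.imwrite("pics/"+fn,im[:,:,::-1])
    return im,cloud(d,K),K
E
cat > a.py <<'E'
from h import *
print(vision.calibration("scene"),vision.calibration("wrist"))
ims=[]
for n in("scene","side"):
    im,W,K=look(n); ims.append(im)
    for l in("block","drift","bolt","foot","slab","oil","eyepiece","rack"):
        for r in vision.trace(l,n)[:4]:
            m=r["pixels"]; print(n,l,round(r["score"],2),np.round(r["position"]),m.sum(),np.nanmedian(W[m],0).round(3), np.nanpercentile(W[m][:,2],98).round(3))
cv2.imwrite("pics/a.png",ims[0][:,:,::-1]);cv2.imwrite("pics/b.png",ims[1][:,:,::-1])
print(pose())
E
python3 a.py
```

```text
{'fovy': 47.78315308930674, 'cx': 278.2165604855589, 'cy': 198.82083895385458, 'origin': array([ 1.18641234, -0.90623248,  1.08498783]), 'attitude': array([-2.35291534,  0.00783919,  0.70134635])} {'fovy': 64.999625332503, 'cx': 285.4603361104291, 'cy': 208.67319719691545, 'mount': array([[-9.59132299e-04, -9.55634819e-01, -2.94552497e-01,
         8.00397101e-02],
       [ 9.99999253e-01, -1.13978412e-03,  4.41638800e-04,
        -4.84301722e-04],
       [-7.57771674e-04, -2.94551854e-01,  9.55635198e-01,
        -1.33858132e-01],
       [ 0.00000000e+00,  0.00000000e+00,  0.00000000e+00,
         1.00000000e+00]])}
scene block 0.85 [296. 104.] 1965 [ 0.397 -0.668  0.072] 0.079
scene block 0.79 [248. 164.] 1639 [ 0.395 -0.483  0.071] 0.08
scene block 0.69 [226. 216.] 1377 [ 0.442 -0.33   0.065] 0.081
scene block 0.58 [282. 205.] 1686 [ 0.582 -0.486  0.074] 0.079
scene drift 0.45 [200. 203.] 195 [ 0.395 -0.318  0.123] 0.152
scene bolt 0.48 [218. 224.] 112 [ 0.47  -0.313  0.091] 0.1
scene foot 0.87 [166. 334.] 3377 [ 0.636 -0.011  0.148] 0.325
scene slab 0.67 [226. 213.] 1282 [ 0.441 
[... 941 characters left out ...]
 -2.78182132e-05, -9.99999999e-01]]), {'t': 0.9, 'q': array([-8.77904753e-01,  3.58538619e-01,  1.18896231e-02, -2.84606920e-05,
       -1.22411038e+00, -2.88109547e-01]), 'qd': array([ 0.00052463, -0.0007778 , -0.00025252,  0.00017645, -0.00103534,
       -0.00067046]), 'joint_efforts': array([ 1.35322061e-04, -5.82359290e+01,  2.93291116e+01,  7.00237200e+00,
        1.23681521e-02,  2.02032294e-05]), 'eef_pos': array([ 0.26580593, -0.62041979,  0.25159131]), 'ee_rot': array([-3.14156484e+00,  3.61625436e-05, -2.73682030e+00]), 'force': array([-0.07058733,  0.38275522,  0.74470783]), 'moment': array([0.0628459 , 0.02977586, 0.02285118]), 'gripper_force': 0.0, 'width': 0.08749715694123049})
```

View pics/a.png

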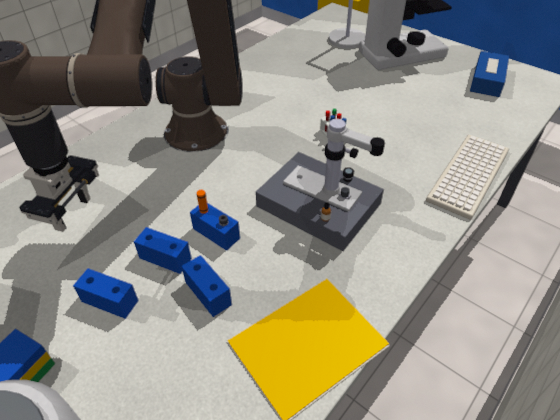

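View pics/b.png

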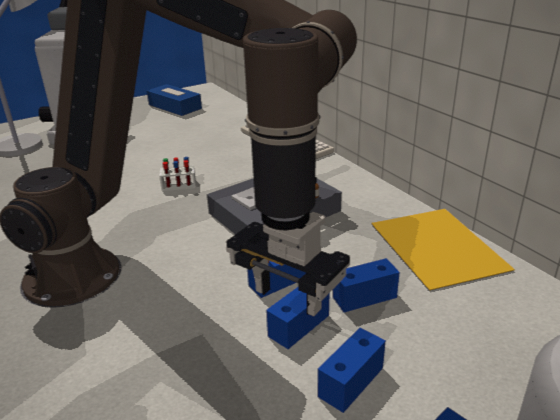

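```bash
cat > b.py <<'E'
from h import *
im,W,K=look("scene")
c=cv2.resize(im[140:260,170:400],None,fx=3.4,fy=3.4,interpolation=cv2.INTER_CUBIC); cv2.imwrite("pics/c.png",c[:,:,::-1])
z=W[...,2]; hsv=cv2.cvtColor(im,cv2.COLOR_RGB2HSV)
near=(abs(W[...,0]-.44)<.12)&(abs(W[...,1]+.32)<.1)
blue=near&(hsv[...,0]>100)&(hsv[...,0]<130)&(abs(z-.075)<.006)
print("block top",cv2.minAreaRect(W[blue][:,:2].astype(np.float32)))
org=near&(hsv[...,0]<15)&(hsv[...,1]>150)&(z>.085)
print("drift",W[org].mean(0),np.nanpercentile(W[org],[2,98],axis=0), "top",W[org&(z>.146)].mean(0),org.sum())
b=near&~org&~blue&(z>.093)&(z<.102)&(hsv[...,2]<130)&(W[...,0]>.43)
print("bolt",np.median(W[b],0),b.sum())
ft=(hsv[...,1]<60)&(hsv[...,2]>120)&(abs(z-.075)<.004)&(W[...,1]>-.2)&(W[...,1]<.15)
print("foot",cv2.minAreaRect(W[ft][:,:2].astype(np.float32)),ft.sum())
p=(z>.2)&(z<.32)&(W[...,1]>-.2)&(W[...,1]<.15)&(W[...,0]>.5); print("post",np.median(W[p],0))
sl=(abs(z-.065)<.004)&(W[...,1]>-.25)&(W[...,1]<.2)&(W[...,0]>.4); print("slab",cv2.minAreaRect(W[sl][:,:2].astype(np.float32)))
E
python3 b.py
```

```text
block top ((0.4266050457954407, -0.31167134642601013), (0.14505906403064728, 0.06472496688365936), 3.5538594722747803)
drift [ 0.39246326 -0.31803845  0.12589866] [[ 0.37995176 -0.32552881  0.08766889]
 [ 0.40011976 -0.30548496  0.15278622]] top [ 0.38869476 -0.3149593   0.14985152] 158
bolt [ 0.46738421 -0.31164384  0.09787154] 52
foot ((0.9138667583465576, -0.04882018268108368), (0.16028448939323425, 0.9049922823905945), 81.06379699707031) 949
post [ 0.65740372 -0.00621201  0.29418791]
slab ((0.8900116682052612, -0.04858803749084473), (0.2959446310997009, 0.9543259143829346), 83.87602233886719)
```

View pics/c.png

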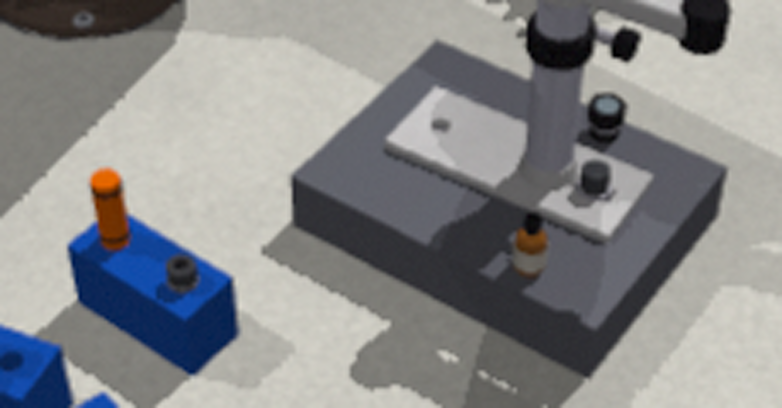

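Call:
carry_out(commands=[{"dp":[-0.035,0.033,-0.005],"rotation":[0,0,0]},{"dp":[-0.035,0.033,-0.005],"rotation":[0,0,0]},{"dp":[-0.035,0.033,-0.005],"rotation":[0,0,0]},{"dp":[-0.035,0.033,-0.005],"rotation":[0,0,0]},{"dp":[-0.035,0.033,-0.005],"rotation":[0,0,0]},{"dp":[-0.035,0.033,-0.005],"rotation":[0,0,0]},{"dp":[-0.033,0.029,0],"rotation":[0,0,10]},{"dp":[0,0,0],"rotation":[0,0,9.7]}])

```text
t: 1.95
eef_pos: [0.4009, -0.3139, 0.2822]
ee_rot: [-3.141, 0.001, -3.083]
force: [0.3, -1.9, 0.6]
width: 0.0876
gripper_force: 0.0
```

```bash
cat > c.py <<'E'
from h import *
import sys
p,Rm,s=pose(); print(p.round(4),s["ee_rot"],s["t"])
im,W,K=look("wrist",sys.argv[1])
z=W[...,2]; hsv=cv2.cvtColor(im,cv2.COLOR_RGB2HSV)
blue=(hsv[...,0]>100)&(hsv[...,0]<130)&(hsv[...,1]>120)&(abs(z-.075)<.005)
n,l,st,ce=cv2.connectedComponentsWithStats(blue.astype(np.uint8)); i=1+np.argmax(st[1:,4])
print("block top",cv2.minAreaRect(W[l==i][:,:2].astype(np.float32)),np.median(z[l==i]))
org=(hsv[...,0]<15)&(hsv[...,1]>150)&(z>.085)
if org.any(): print("drift top",(W[org&(z>.146)].min(0)+W[org&(z>.146)].max(0))/2,W[org].max(0))
for lab in("drift","bolt","block"):
    for r in vision.trace(lab,"wrist")[:3]:
        m=r["pixels"]; print(lab,round(r["score"],2),np.round(r["position"]),m.sum(),np.nanmedian(W[m],0).round(4))
        if lab=="bolt":
            q=m&(z>.092)&(z<.102); print(" head top",(np.percentile(W[q],2,axis=0)+np.percentile(W[q],98,axis=0))/2)
E
python3 c.py w1.png
```

```text
[ 0.4009 -0.3139  0.2822] [-3.14133409e+00  1.47964409e-03 -3.08275280e+00] 1.95
block top ((0.3811609148979187, -0.4731740355491638), (0.13908682763576508, 0.0611724928021431), 16.119474411010742) 0.07550310128943472
drift top [ 0.38602413 -0.31364038  0.14974422] [ 0.39838764 -0.30151722  0.15324245]
drift 0.96 [181. 291.] 1056 [ 0.3811 -0.3138  0.1501]
bolt 0.59 [247. 285.] 576 [ 0.4617 -0.3111  0.0973]
 head top [ 0.46538507 -0.31108096  0.09602846]
block 0.91 [250. 148.] 1764 [ 0.495  -0.4737  0.0569]
block 0.86 [163.  14.] 3428 [ 0.398  -0.6252  0.0281]
block 0.73 [150. 142.] 11069 [ 0.3731 -0.4646  0.075 ]
```

View pics/w1.png

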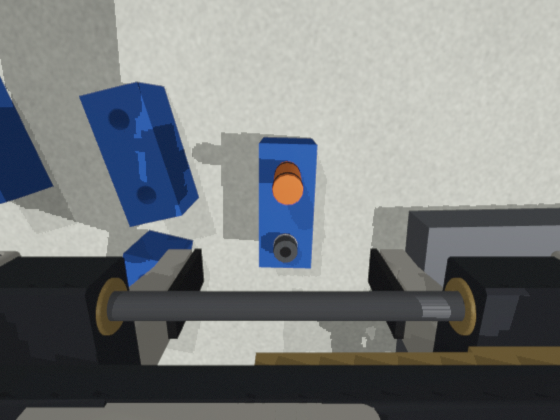

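Call:
carry_out(commands=[{"dp":[0.015,0.001,0.02],"rotation":[0,0,0]},{"dp":[0,0,0.04],"rotation":[0,0,0]},{"dp":[0,0,0.04],"rotation":[0,0,0]},{"dp":[0,0,0.03],"rotation":[0,0,0]},{"dp":[0,0,0.016],"rotation":[0,0,0]},{"dp":[0,0,0],"rotation":[0,0,0]}], grip=0.06)

```text
t: 2.9
eef_pos: [0.3836, -0.3163, 0.1344]
ee_rot: [3.141, -0.003, -3.079]
force: [-0.3, 0.1, 0.2]
width: 0.0601
gripper_force: 0.0
```

Call:
carry_out(commands=[{"dp":[0,0,0],"rotation":[0,0,0]},{"dp":[0,0,0],"rotation":[0,0,0]},{"dp":[0,0,0],"rotation":[0,0,0]},{"dp":[0,0,0],"rotation":[0,0,0]}], grip=0.0, force=40)

```text
t: 3.4
eef_pos: [0.3848, -0.3159, 0.1359]
ee_rot: [-3.142, 0.001, -3.08]
force: [0.2, 2.1, -0.6]
width: 0.0256
gripper_force: 16.5
```

Call:
carry_out(commands=[{"dp":[0,0,-0.015],"rotation":[0,0,0]},{"dp":[0,0,-0.03],"rotation":[0,0,0]},{"dp":[0,0,-0.04],"rotation":[0,0,0]},{"dp":[0,0,-0.04],"rotation":[0,0,0]}])

```text
t: 3.9
eef_pos: [0.3843, -0.3159, 0.2625]
ee_rot: [-3.142, -0.0, -3.08]
force: [1.3, -1.0, -2.6]
width: 0.0252
gripper_force: 39.9
```

```bash
python3 - <<'E'
from h import *
K=cam("scene"); print(ray(170+440/3.4,140+125/3.4,.075,K))
c=[ray(170+u/3.4,140+v/3.4,.075,K) for u,v in((435,87),(386,142),(652,177),(604,230))]; print(np.round(c,3))
a=(c[2]+c[3]-c[0]-c[1]); print(np.degrees(np.arctan2(a[1],a[0])))
p,Rm,s=pose();print(p,s["ee_rot"],s["width"],s["gripper_force"],s["force"])
E
```

```text
[ 0.5120274 -0.0159057  0.075    ]
[[ 0.475  0.023  0.075]
 [ 0.488 -0.066  0.075]
 [ 0.702  0.051  0.075]
 [ 0.706 -0.031  0.075]]
7.961832670615135
[ 0.38434224 -0.31587581  0.26254368] [-3.14157024e+00 -7.85351570e-05 -3.08048414e+00] 0.025219936874130676 39.90134971238149 [ 1.30122392 -1.0241246  -2.589612  ]
```

Call:
carry_out(commands=[{"dp":[-0.0234,0.0415,0.001],"rotation":[0,0,0]},{"dp":[-0.0234,0.0415,0.001],"rotation":[0,0,0]},{"dp":[-0.0234,0.0415,0.001],"rotation":[0,0,0]},{"dp":[-0.0234,0.0415,0.001],"rotation":[0,0,0]},{"dp":[-0.0234,0.0415,0.001],"rotation":[0,0,0]},{"dp":[-0.0234,0.0415,0.001],"rotation":[0,0,0]},{"dp":[-0.0234,0.0415,0.001],"rotation":[0,0,0]},{"dp":[0,0,0.003],"rotation":[0,0,0]}])

```text
t: 4.9
eef_pos: [0.5317, -0.0136, 0.2511]
ee_rot: [3.141, 0.001, -3.077]
force: [0.1, 0.0, -3.2]
width: 0.0252
gripper_force: 39.9
```

```bash
cat > d.py <<'E'
from h import *
import sys
p,Rm,s=pose(); print(p.round(4),s["ee_rot"],s["t"],s["width"])
im,W,K=look("wrist")
c=im[110:310,180:390]; cv2.imwrite("pics/"+sys.argv[1],cv2.resize(c,None,fx=3,fy=3,interpolation=cv2.INTER_CUBIC)[:,:,::-1])
tip=p+Rm@np.array([0,0,.131]); print("tip",tip.round(4),proj(tip,K),"hole guess",proj([.512,-.016,.075],K))
for r in vision.trace("foot_hole","wrist")[:2]+vision.trace("drift","wrist")[:1]:
    m=r["pixels"]; print(r["score"],r["position"],m.sum(),np.argwhere(m).min(0),np.argwhere(m).max(0))
z=W[...,2]; ft=(abs(z-.075)<.003)&(im.min(-1)>110); print("foot px",ft.sum(),cv2.minAreaRect(W[ft][:,:2].astype(np.float32)))
np.savez("last.npz",im=im,W=W,T=K[3])
E
python3 d.py d1.png
```

```text
[ 0.5317 -0.0136  0.2511] [ 3.14149806e+00  5.12203127e-04 -3.07737254e+00] 4.9 0.025161929822276177
tip [ 0.5317 -0.0135  0.1201] (np.float64(285.9150387244039), np.float64(206.7467145623123)) hole guess (np.float64(284.5533273512484), np.float64(173.0844601751113))
0.83 [194.8, 284.9] 10705 [134 233] [352 334]
0.7 [195.8, 284.3] 10594 [134 233] [351 334]
foot px 9240 ((0.5928765535354614, -0.0059447698295116425), (0.2304941713809967, 0.09020628035068512), 7.475800037384033)
```

View pics/d1.png

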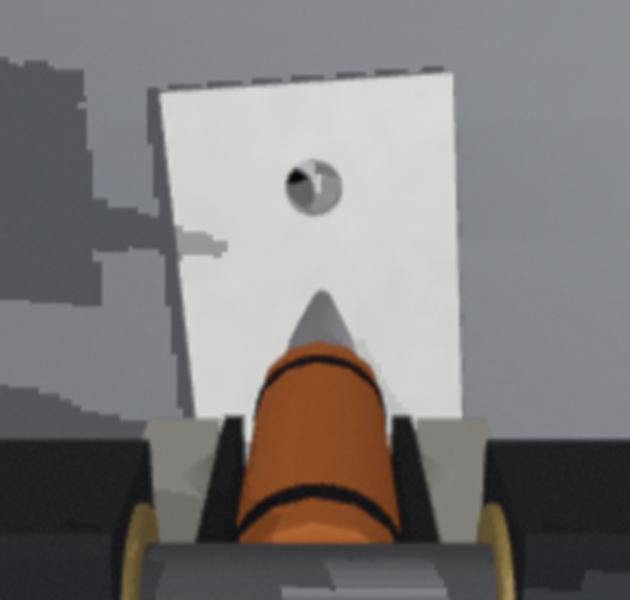

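```bash
python3 - <<'E'
from h import *
d=np.load("last.npz"); c=d["im"][158:188,268:303]
c=cv2.resize(c,None,fx=20,fy=20,interpolation=cv2.INTER_NEAREST)
K=list(cam("wrist")); K[3]=d["T"]
a=np.linspace(0,2*np.pi,200); h=np.array([.5122,-.0157])
for z,col in((.075,(255,0,0)),(.065,(0,255,0))):
    u,v=proj(np.c_[h[0]+.009*np.cos(a),h[1]+.009*np.sin(a),0*a+z],K)
    cv2.polylines(c,[np.int32(np.c_[(u-268+.5)*20,(v-158+.5)*20])],True,col,1)
cv2.imwrite("pics/e.png",c[:,:,::-1]); print(d["W"][160:184:2,272:300:2,2].round(3)*1000)
E
```

```text
[[76. 77. 76. 76. 76. 75. 75. 76. 75. 75. 76. 76. 75. 75.]
 [75. 76. 76. 76. 76. 76. 76. 76. 74. 75. 77. 76. 76. 75.]
 [76. 75. 74. 75. 66. 65. 65. 66. 64. 77. 75. 77. 77. 75.]
 [76. 76. 74.  2. 66. 64. 66. 66. 66. 65. 77. 76. 75. 76.]
 [75. 76.  1.  2.  1.  1. 65. 67. 64. 65. 65. 75. 76. 76.]
 [76. 75.  3.  0.  1.  7. 65. 66. 65. 65. 64. 76. 76. 76.]
 [76. 76.  8.  8. 12. 22. 39. 65. 64. 66. 66. 76. 76. 75.]
 [76. 75. 20. 21. 26. 34. 50. 65. 65. 65. 66. 75. 75. 75.]
 [74. 75. 72. 33. 36. 46. 63. 65. 65. 64. 71. 75. 76. 76.]
 [76. 76. 76. 70. 47. 56. 65. 65. 67. 69. 78. 75. 76. 76.]
 [74. 77. 76. 74. 72. 71. 68. 70. 73. 77. 76. 76. 76. 75.]
 [76. 77. 75. 76. 73. 75. 75. 75. 78. 75. 74. 76. 76. 76.]]
```

View pics/e.png

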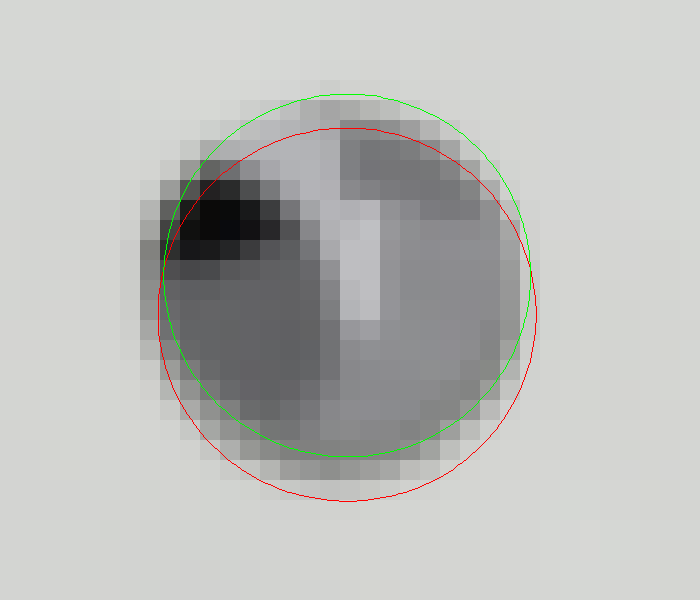

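```bash
cat > fit.py <<'E'
from h import *
from scipy.optimize import minimize
d=np.load("last.npz"); W=d["W"]; K=list(cam("wrist")); K[3]=d["T"]; z=W[...,2]
vv,uu=np.mgrid[155:190,265:305]
def fit(inside,use,zp,x0):
    P=np.array([ray(u,v,zp,K)[:2] for u,v in zip(uu[use],vv[use])]); s=np.where(inside[use],1,-1)
    c=lambda q: np.log1p(np.exp(np.clip(-s*(.009-np.hypot(*(P-q).T))/.0003,-50,50))).sum()
    b=min((minimize(c,x0+np.array([i,j])*1e-3,method="Nelder-Mead",options=dict(xatol=1e-5,initial_simplex=x0+np.array([i,j])*1e-3+np.array([[0,0],[.002,0],[0,.002]]))) for i in range(-10,11,5) for j in range(-10,11,5)),key=lambda r:r.fun); return b.x,b.fun
zz=z[155:190,265:305]
fh,f=fit(zz<.0725,np.isfinite(zz),.075,np.array([.512,-.016])); print("foot hole",fh,f)
# lower: only pixels whose ray passes well within foot hole at top
Q=np.array([ray(u,v,.075,K)[:2] for u,v in zip(uu.ravel(),vv.ravel())]).reshape(uu.shape+(2,))
use=(np.hypot(*(Q-fh).transpose(2,0,1))<.0083)&np.isfinite(zz)&((zz<.061)|(abs(zz-.065)<.0035))
lh,f=fit(zz<.061,use,.065,fh); print("lower",lh,f,"offset",lh-fh,np.hypot(*(lh-fh)),use.sum())
E
python3 fit.py
```

```text
foot hole [ 0.51089795 -0.01665887] 38.80786476749368
lower [ 0.51449316 -0.02542414] 61.80183882594362 offset [ 0.00359521 -0.00876527] 0.009473934554890606 228
```

```bash
cat > mv.py <<'E'
from h import *
import sys
t=np.array(list(map(float,sys.argv[1:4]))); p,Rm,s=pose()
print(p.round(4),np.round(s["ee_rot"],4),np.round(s["force"],1),"t",s["t"],"dp",(Rm.T@(t-p)).round(4))
E
python3 mv.py .5127 -.0219 .216
```

```text
[ 0.53   -0.0163  0.2507] [-3.1414e+00 -8.0000e-04 -3.0804e+00] [-0.1 -0.4 -2.9] t 5.05 dp [ 0.0176 -0.0045  0.0347]
```

Call:
carry_out(commands=[{"dp":[0.0176,-0.0045,0.01],"rotation":[0,0,0]},{"dp":[0,0,0.015],"rotation":[0,0,0]},{"dp":[0,0,0.01],"rotation":[0,0,0]},{"dp":[0,0,0],"rotation":[0,0,0]},{"dp":[0,0,0],"rotation":[0,0,0]}], force=60)

```text
t: 5.68
eef_pos: [0.5137, -0.0217, 0.2158]
ee_rot: [-3.141, 0.0, -3.081]
force: [0.1, 0.9, -2.5]
width: 0.0251
gripper_force: 59.9
```

```bash
cat > g.py <<'E'
from h import *
p,Rm,s=pose(); print(p.round(4),s["ee_rot"],s["t"],s["width"])
im,W,K=look("wrist"); np.savez("last.npz",im=im,W=W,T=K[3])
for P in([.511,-.0167,.075],[.5145,-.0254,.065],p+Rm@np.array([0,0,.131])): print(proj(P,K))
c=im[160:230,245:325]; cv2.imwrite("pics/g.png",cv2.resize(c,None,fx=8,fy=8,interpolation=cv2.INTER_NEAREST)[:,:,::-1])
print((W[184:212:2,268:304:2,2]*1000).round())
E
python3 g.py
```

```text
[ 0.5137 -0.0217  0.2158] [-3.14137957e+00  3.00038844e-04 -3.08068373e+00] 5.675 0.025122077947752126
(np.float64(291.8708478390668), np.float64(200.74659338080764))
(np.float64(281.72465260651785), np.float64(200.91047607921996))
(np.float64(285.915241606693), np.float64(206.74598877370678))
[[ 76.  nan  76.  76.  76.  76.  76.  76.  75.  76.  75.  76.  77.  74.
   76.  76.  76.  76.]
 [ 76.  75.  75.  76.  76.  76.  76.  76.  77.  75.  77.  76.  75.  76.
   77.  76.  75.  76.]
 [ 76.  75.  75.  76.  75.  76.  76.  76.  76.  77.  76.  76.  76.  76.
   76.  76.  77.  75.]
 [ 76.  76.  75.  76.  76.  76.  75.  76.  76.  75.  75.  75.  76.  76.
   76.  75.  76.  76.]
 [ 75.  76.  76.  75.  76.  76.  77.  76.  75.  75.  65.  65.  65.  65.
   65.  75.  76.  76.]
 [ 75.  77.  77.  74.  76.  75.  76.  76.  76.   6.  10.  65.  67.  66.
   64.  65.  76.  76.]
 [ 76.  76.  77.  76.  76.  75.  76.  77.  11.  13.  19.  26.  66.  66.
   65.  66.  67.  76.]
 [ 76.  75.  75.  76.  77.  76.  75.  74.  20.  21.  26.  34.  65.  66.
   65.  65.  65.  75.]
 [ 76.  76.  76.  76.  76.  75.  76.  26.  28.  28.  34.  40.  65.  66.
   66.  65.  66.  72.]
 [ 75.  76.  76.  74.  75.  76.  74.  69.  35.  36.  41.  48.  63.  66.
   66.  66.  65.  73.]
 [ 76.  75.  75.  76.  76.  76.  76.  74.  40.  43.  48.  55.  nan  66.
   66.  65.  68.  75.]
 [ 75.  75.  75.  75.  76.  76.  75.  75.  70.  50.  52.  60.  66.  66.
   66.  67.  73.  76.]
 [ 76.  76.  75.  76.  76.  75.  76.  76.  90.  96.  95.  89.  66.  67.
   70.  72.  75.  76.]
 [ 76.  74.  76.  75.  75.  76.  75.  75. 103. 104. 104. 102.  73.  74.
   75.  76.  76.  76.]]
```

View pics/g.png

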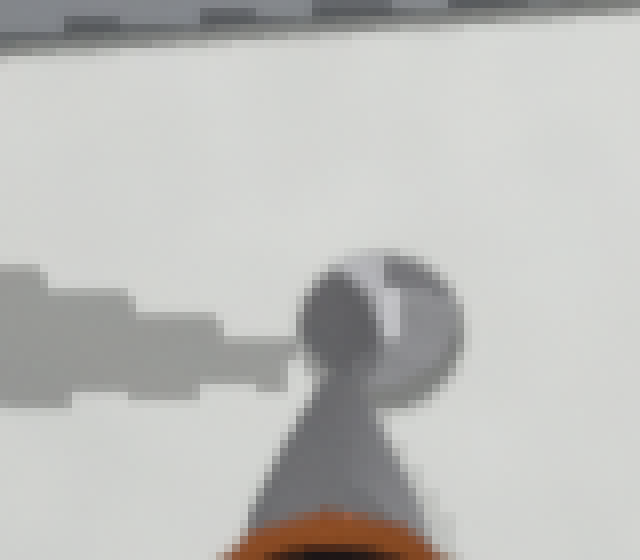

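```bash
sed -i 's/155:190/182:207/g;s/265:305/270:312/g' fit.py; python3 fit.py; python3 - <<'E'
from h import *
d=np.load("last.npz");K=list(cam("wrist"));K[3]=d["T"];im=d["im"].astype(int)
for r in range(203,220,2): print(r,im[r,276:302].sum(1)//3)
for u,v in((288.4,206.5),(287.5,206.5)): print(ray(u,v,.0848,K))
E
```

```text
foot hole [ 0.51121328 -0.01673706] 30.15896594679785
lower [ 0.51405923 -0.02571606] 56.08871410493119 offset [ 0.00284595 -0.00897901] 0.00941923362540656 234
203 [154 154 154 154 153 150 160 127 104 100  98  99  97  97  98 104 121 141
 144 143 142 142 143 141 135 124]
205 [152 152 152 154 162 197 199 159 139 114 102  99 100 109 111 113 130 138
 137 138 139 139 138 131 126 143]
207 [160 153 153 153 165 207 210 200 163 127 109 107 108 111 119 134 140 140
 138 134 129 127 126 130 155 192]
209 [209 202 201 201 202 210 208 188 127 108 107 108 110 112 119 125 126 126
 126 127 130 137 158 188 205 210]
211 [210 211 210 210 210 206 175 125 108 106 107 110 111 113 116 131 165 172
 186 190 194 204 207 210 211 211]
213 [210 209 210 210 205 175 119 107 107 109 109 110 112 114 116 122 147 192
 210 211 211 211 211 211 211 212]
215 [210 210 210 203 157 115 109 110 109 109 110 110 111 115 118 120 126 149
 193 200 210 211 211 212 211 211]
217 [210 210 203 157 115 109 111 110 111 111 111 112 114 117 118 121 122 127
 147 191 207 209 210 210 210 211]
219 [209 202 157 115 110 110 111 112 111 112 111 112 115 118 120 122 123 125
 128 149 187 195 208 210 210 210]
[ 0.5134304  -0.01964708  0.0848    ]
[ 0.51347552 -0.02040093  0.0848    ]
```

Call:
carry_out(commands=[{"dp":[0.0009,-0.0005,0.004],"rotation":[0,0,0]},{"dp":[0,0,0.005],"rotation":[0,0,0]},{"dp":[0,0,0.004],"rotation":[0,0,0]},{"dp":[0,0,0.003],"rotation":[0,0,0]},{"dp":[0,0,0],"rotation":[0,0,0]}])

```text
t: 6.35
eef_pos: [0.5123, -0.0222, 0.1993]
ee_rot: [-3.141, -0.001, -3.081]
force: [0.2, 1.0, -2.4]
width: 0.0247
gripper_force: 59.9
```

Call:
carry_out(commands=[{"dp":[0,0,0.002],"rotation":[0,0,0]},{"dp":[0,0,0.002],"rotation":[0,0,0]},{"dp":[0,0,0.002],"rotation":[0,0,0]},{"dp":[0,0,0],"rotation":[0,0,0]}])

```text
t: 6.85
eef_pos: [0.5123, -0.0221, 0.1934]
ee_rot: [3.141, -0.0, -3.081]
force: [-1.3, 0.6, -2.3]
width: 0.0249
gripper_force: 59.9
```

Call:
carry_out(commands=[{"dp":[-0.0002,-0.0006,0.002],"rotation":[0,0,0]},{"dp":[-0.0002,-0.0006,0.002],"rotation":[0,0,0]},{"dp":[-0.0002,-0.0006,0.002],"rotation":[0,0,0]},{"dp":[-0.0002,-0.0006,0.002],"rotation":[0,0,0]}])

```text
t: 7.35
eef_pos: [0.5131, -0.0241, 0.1857]
ee_rot: [3.141, -0.0, -3.081]
force: [-3.9, 6.2, 3.5]
width: 0.0253
gripper_force: 59.9
```

Call:
carry_out(commands=[{"dp":[-0.0001,-0.0006,0.002],"rotation":[0,0,0]},{"dp":[-0.0001,-0.0006,0.002],"rotation":[0,0,0]},{"dp":[-0.0001,-0.0006,0.002],"rotation":[0,0,0]},{"dp":[-0.0001,-0.0004,0.002],"rotation":[0,0,0]},{"dp":[0,0,0],"rotation":[0,0,0]}])

```text
t: 7.98
eef_pos: [0.5134, -0.0264, 0.1774]
ee_rot: [3.141, -0.001, -3.081]
force: [-4.5, 4.4, 1.7]
width: 0.0254
gripper_force: 59.9
```

Call:
carry_out(commands=[{"dp":[0,0,0.0025],"rotation":[0,0,0]},{"dp":[0,0,0.0025],"rotation":[0,0,0]},{"dp":[0,0,0.0025],"rotation":[0,0,0]},{"dp":[0,0,0.0025],"rotation":[0,0,0]}])

```text
t: 8.48
eef_pos: [0.5131, -0.0265, 0.1675]
ee_rot: [3.141, -0.001, -3.081]
force: [-4.8, 4.4, 3.4]
width: 0.0252
gripper_force: 59.9
```

Call:
carry_out(commands=[{"dp":[0,0,0.002],"rotation":[0,0,0]},{"dp":[0,0,0.002],"rotation":[0,0,0]},{"dp":[0,0,0.002],"rotation":[0,0,0]}])

```text
t: 8.85
eef_pos: [0.5129, -0.0266, 0.1615]
ee_rot: [3.141, -0.002, -3.081]
force: [-5.9, 4.2, 4.9]
width: 0.0249
gripper_force: 59.9
```

Call:
carry_out(commands=[{"dp":[0,0,0.002],"rotation":[0,0,0]},{"dp":[0,0,0.002],"rotation":[0,0,0]},{"dp":[0,0,0.002],"rotation":[0,0,0]}])

```text
t: 9.22
eef_pos: [0.5131, -0.0265, 0.1556]
ee_rot: [3.141, -0.001, -3.081]
force: [-3.6, 4.9, 4.1]
width: 0.0251
gripper_force: 59.9
```

Call:
carry_out(commands=[{"dp":[0,0,0.002],"rotation":[0,0,0]},{"dp":[0,0,0.002],"rotation":[0,0,0]}])

```text
t: 9.48
eef_pos: [0.5135, -0.0264, 0.1517]
ee_rot: [3.141, -0.0, -3.081]
force: [-5.0, 5.6, 5.3]
width: 0.0252
gripper_force: 59.9
```

Call:
carry_out(commands=[{"dp":[0,0,0.002],"rotation":[0,0,0]},{"dp":[0,0,0.002],"rotation":[0,0,0]}])

```text
t: 9.72
eef_pos: [0.5136, -0.0263, 0.1478]
ee_rot: [3.141, -0.0, -3.081]
force: [-4.3, 5.8, 4.4]
width: 0.0249
gripper_force: 59.9
```

Call:
carry_out(commands=[{"dp":[0,0,0.002],"rotation":[0,0,0]},{"dp":[0,0,0.002],"rotation":[0,0,0]}])

```text
t: 9.98
eef_pos: [0.5136, -0.0262, 0.1438]
ee_rot: [3.141, -0.0, -3.08]
force: [-4.8, 6.6, 4.7]
width: 0.0254
gripper_force: 59.9
```

Call:
carry_out(commands=[{"dp":[0,0,0.002],"rotation":[0,0,0]},{"dp":[0,0,0.002],"rotation":[0,0,0]},{"dp":[0,0,0],"rotation":[0,0,0]},{"dp":[0,0,0],"rotation":[0,0,0]}])

```text
t: 10.48
eef_pos: [0.5136, -0.0262, 0.1396]
ee_rot: [3.141, -0.0, -3.081]
force: [-3.7, 6.1, 2.6]
width: 0.025
gripper_force: 59.9
```

Call:
carry_out(commands=[{"dp":[0,0,-0.006],"rotation":[0,0,0]},{"dp":[0,0,-0.014],"rotation":[0,0,0]},{"dp":[0,0,-0.02],"rotation":[0,0,0]},{"dp":[0,0,-0.025],"rotation":[0,0,0]},{"dp":[0,0,-0.025],"rotation":[0,0,0]},{"dp":[0,0,-0.025],"rotation":[0,0,0]},{"dp":[0,0,0],"rotation":[0,0,0]}])

```text
t: 11.35
eef_pos: [0.5152, -0.0271, 0.2574]
ee_rot: [-3.141, 0.005, -3.08]
force: [0.6, 0.9, -2.8]
width: 0.0253
gripper_force: 59.9
```

```bash
python3 mv.py .3845 -.3159 .235
```

```text
[ 0.5152 -0.0271  0.2574] [-3.1414  0.005  -3.0804] [ 0.6  0.9 -2.8] t 11.35 dp [ 0.1482 -0.2803  0.0218]
```

Call:
carry_out(commands=[{"dp":[0.021,-0.04,0.003],"rotation":[0,0,0]},{"dp":[0.021,-0.04,0.003],"rotation":[0,0,0]},{"dp":[0.021,-0.04,0.003],"rotation":[0,0,0]},{"dp":[0.021,-0.04,0.003],"rotation":[0,0,0]},{"dp":[0.021,-0.04,0.003],"rotation":[0,0,0]},{"dp":[0.021,-0.04,0.003],"rotation":[0,0,0]},{"dp":[0.021,-0.04,0.003],"rotation":[0,0,0]},{"dp":[0,0,0],"rotation":[0,0,0]}])

```text
t: 12.35
eef_pos: [0.3821, -0.3172, 0.2325]
ee_rot: [3.141, -0.002, -3.084]
force: [-0.3, 0.5, -1.8]
width: 0.0247
gripper_force: 59.9
```

Call:
carry_out(commands=[{"dp":[0,0,0],"rotation":[0,0,0]},{"dp":[0,0,0],"rotation":[0,0,0]},{"dp":[0,0,0],"rotation":[0,0,0]}])

```text
t: 12.72
eef_pos: [0.3846, -0.3145, 0.2336]
ee_rot: [-3.142, 0.0, -3.079]
force: [-0.5, -0.1, -2.3]
width: 0.0249
gripper_force: 59.9
```

```bash
python3 mv.py .3845 -.3159 .137; cat > k.py <<'E'
from h import *
im,W,K=look("wrist"); p,Rm,s=pose()
z=W[...,2]; hsv=cv2.cvtColor(im,cv2.COLOR_RGB2HSV)
blue=(hsv[...,0]>100)&(hsv[...,0]<130)&(hsv[...,1]>120)&(abs(z-.075)<.005)&(W[...,1]>-.38)
print("block",cv2.minAreaRect(W[blue][:,:2].astype(np.float32)),blue.sum())
tip=p+Rm@np.array([0,0,.131]); print("tip",tip,proj(tip,K))
c=im[130:270,200:370]; cv2.imwrite("pics/k.png",cv2.resize(c,None,fx=4,fy=4,interpolation=cv2.INTER_NEAREST)[:,:,::-1])
hole=(z<.06)&(abs(W[...,1]+.3136)<.02)&(abs(W[...,0]-.386)<.02); print(hole.sum())
for q in((.3845,-.3149,.075),(.386,-.3136,.075)): print(proj(q,K))
E
python3 k.py
```

```text
[ 0.3846 -0.3145  0.2336] [-3.1415e+00  1.0000e-04 -3.0792e+00] [-0.5 -0.1 -2.3] t 12.725 dp [ 0.0002 -0.0014  0.0966]
block ((0.4020896255970001, -0.31303179264068604), (0.0918467566370964, 0.058766212314367294), 1.6986932754516602) 3763
tip [ 0.38465953 -0.31452563  0.10265495] (np.float64(285.85073851019183), np.float64(206.8060482696861))
249
(np.float64(285.39866958184376), np.float64(197.92181359096995))
(np.float64(286.7083021671613), np.float64(199.57520929272658))
```

View pics/k.png

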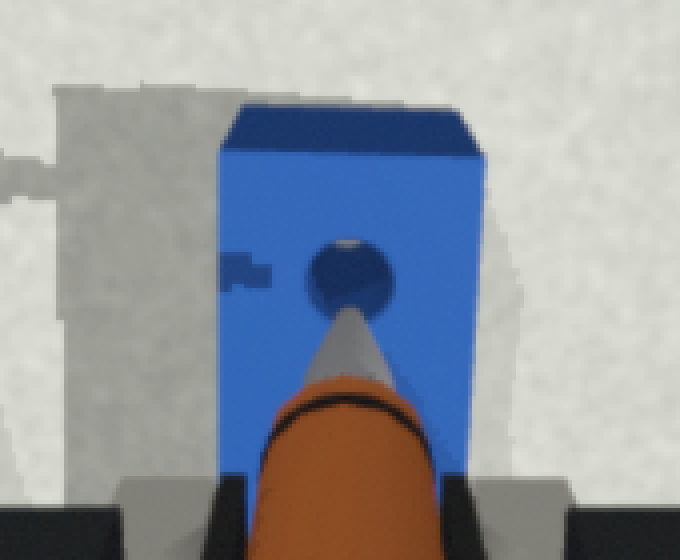

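Call:
carry_out(commands=[{"dp":[-0.001,0,0.015],"rotation":[0,0,0]},{"dp":[0,0,0.015],"rotation":[0,0,0]},{"dp":[0,0,0.015],"rotation":[0,0,0]},{"dp":[0,0,0.01],"rotation":[0,0,0]},{"dp":[0,0,0],"rotation":[0,0,0]}])

```text
t: 13.4
eef_pos: [0.3846, -0.3149, 0.1775]
ee_rot: [3.141, -0.002, -3.081]
force: [0.3, -0.1, -2.3]
width: 0.0254
gripper_force: 59.9
```

Call:
carry_out(commands=[{"dp":[0,0,0.01],"rotation":[0,0,0]},{"dp":[0,0,0.01],"rotation":[0,0,0]},{"dp":[0,0,0.01],"rotation":[0,0,0]},{"dp":[0,0,0.006],"rotation":[0,0,0]},{"dp":[0,0,0.004],"rotation":[0,0,0]},{"dp":[0,0,0],"rotation":[0,0,0]}])

```text
t: 14.15
eef_pos: [0.3851, -0.315, 0.1383]
ee_rot: [3.141, -0.0, -3.081]
force: [-0.9, -0.2, -2.6]
width: 0.0252
gripper_force: 59.9
```

Call:
carry_out(commands=[{"dp":[0,0,0.0015],"rotation":[0,0,0]},{"dp":[0,0,0],"rotation":[0,0,0]}])

```text
t: 14.4
eef_pos: [0.3853, -0.3151, 0.1372]
ee_rot: [-3.141, 0.0, -3.081]
force: [-0.4, -0.7, -2.5]
width: 0.0253
gripper_force: 59.9
```

Call:
carry_out(commands=[{"dp":[0,0,0],"rotation":[0,0,0]},{"dp":[0,0,0],"rotation":[0,0,0]},{"dp":[0,0,0],"rotation":[0,0,0]},{"dp":[0,0,0],"rotation":[0,0,0]}], grip=0.06)

```text
t: 14.9
eef_pos: [0.3852, -0.3151, 0.1372]
ee_rot: [-3.141, 0.0, -3.081]
force: [-0.1, 0.3, 0.2]
width: 0.0578
gripper_force: 0.0
```

Call:
carry_out(commands=[{"dp":[0,0,-0.02],"rotation":[0,0,0]},{"dp":[0,0,-0.03],"rotation":[0,0,0]},{"dp":[0,0,-0.03],"rotation":[0,0,0]},{"dp":[0,0,-0.03],"rotation":[0,0,0]},{"dp":[0,0,0],"rotation":[0,0,0]},{"dp":[0,0,0],"rotation":[0,0,0]},{"dp":[0,0,0],"rotation":[0,0,0]}])

```text
t: 15.78
eef_pos: [0.3847, -0.3148, 0.2461]
ee_rot: [3.141, -0.001, -3.081]
force: [-0.2, -0.0, -0.3]
width: 0.0599
gripper_force: 0.0
```

```bash
python3 c.py w2.png; python3 mv.py .4654 -.3111 .18
```

```text
[ 0.3847 -0.3148  0.2461] [ 3.14082099e+00 -1.44424526e-03 -3.08072914e+00] 15.775
block top ((0.38109150528907776, -0.4730295240879059), (0.1389102041721344, 0.06106913834810257), 16.185409545898438) 0.07549332574121126
drift top [ 0.38643521 -0.31530364  0.14939147] [ 0.39889455 -0.30327226  0.15252286]
drift 0.81 [213. 285.] 1546 [ 0.3806 -0.3156  0.1497]
bolt 0.82 [276. 285.] 633 [ 0.4603 -0.3114  0.0972]
 head top [ 0.46377929 -0.31137518  0.09590706]
bolt 0.22 [214. 304.] 5979 [ 0.4071 -0.3126  0.0756]
 head top [ 0.46918381 -0.32303595  0.09769501]
block 0.77 [215. 301.] 6043 [ 0.4075 -0.3121  0.0756]
block 0.72 [262. 174.] 131 [ 0.4986 -0.4424  0.0105]
block 0.59 [173. 128.] 13329 [ 0.3723 -0.4635  0.075 ]
[ 0.385  -0.315   0.2465] [ 3.1412e+00 -9.0000e-04 -3.0806e+00] [ 0.2 -0.  -0.7] t 15.975 dp [-0.0805 -0.0011  0.0665]
```

Call:
carry_out(commands=[{"dp":[-0.0265,-0.0004,0],"rotation":[0,0,0]},{"dp":[-0.027,-0.0004,0],"rotation":[0,0,0]},{"dp":[-0.027,-0.0003,0.01],"rotation":[0,0,0]},{"dp":[0,0,0.035],"rotation":[0,0,0]},{"dp":[0,0,0.035],"rotation":[0,0,0]},{"dp":[0,0,0.025],"rotation":[0,0,0]},{"dp":[0,0,0],"rotation":[0,0,0]},{"dp":[0,0,0],"rotation":[0,0,0]}])

```text
t: 16.98
eef_pos: [0.4662, -0.3116, 0.1429]
ee_rot: [-3.141, 0.001, -3.08]
force: [-0.3, -1.0, -0.1]
width: 0.0599
gripper_force: 0.0
```

```bash
python3 mv.py .4654 -.3111 .1035
```

```text
[ 0.4662 -0.3116  0.1429] [-3.1409e+00  7.0000e-04 -3.0803e+00] [-0.3 -1.  -0.1] t 16.975 dp [0.0008 0.0005 0.0394]
```

Call:
carry_out(commands=[{"dp":[0.0005,0,0.015],"rotation":[0,0,0]},{"dp":[0,0,0.015],"rotation":[0,0,0]},{"dp":[0,0,0.0075],"rotation":[0,0,0]},{"dp":[0,0,0.002],"rotation":[0,0,0]},{"dp":[0,0,0],"rotation":[0,0,0]}])

```text
t: 17.6
eef_pos: [0.4652, -0.3113, 0.1025]
ee_rot: [-3.142, -0.0, -3.08]
force: [0.8, -0.3, -0.0]
width: 0.0597
gripper_force: 0.0
```

Call:
carry_out(commands=[{"dp":[0,0,0],"rotation":[0,0,0]},{"dp":[0,0,0],"rotation":[0,0,0]},{"dp":[0,0,0],"rotation":[0,0,0]},{"dp":[0,0,0],"rotation":[0,0,0]},{"dp":[0,0,0],"rotation":[0,0,0]}], grip=0.0, force=40)

```text
t: 18.23
eef_pos: [0.4651, -0.3113, 0.1027]
ee_rot: [3.142, 0.0, -3.081]
force: [-0.7, 2.4, 0.7]
width: 0.024
gripper_force: 40.0
```

Call:
carry_out(commands=[{"dp":[0,0,-0.01],"rotation":[0,0,0]},{"dp":[0,0,-0.02],"rotation":[0,0,0]},{"dp":[0,0,-0.03],"rotation":[0,0,0]},{"dp":[0,0,-0.03],"rotation":[0,0,0]},{"dp":[0,0,-0.02],"rotation":[0,0,0]},{"dp":[0,0,0],"rotation":[0,0,0]}])

```text
t: 18.98
eef_pos: [0.4659, -0.3116, 0.2145]
ee_rot: [-3.14, 0.003, -3.081]
force: [-0.7, 0.7, -1.7]
width: 0.0238
gripper_force: 40.0
```

```bash
python3 mv.py .5325 -.0262 .21
```

```text
[ 0.4659 -0.3116  0.2145] [-3.1403  0.0033 -3.0805] [-0.7  0.7 -1.7] t 18.975 dp [-0.0839  0.2808  0.0044]
```

Call:
carry_out(commands=[{"dp":[-0.0107,0.0402,0],"rotation":[0,0,0]},{"dp":[-0.0107,0.0402,0],"rotation":[0,0,0]},{"dp":[-0.0107,0.0402,0],"rotation":[0,0,0]},{"dp":[-0.0107,0.0402,0],"rotation":[0,0,0]},{"dp":[-0.0107,0.0402,0],"rotation":[0,0,0]},{"dp":[-0.0107,0.0402,0],"rotation":[0,0,0]},{"dp":[-0.0107,0.0402,0.01],"rotation":[0,0,0]},{"dp":[0,0,0.012],"rotation":[0,0,0]}])

```text
t: 19.98
eef_pos: [0.5228, -0.0236, 0.1894]
ee_rot: [3.141, -0.001, -3.078]
force: [-0.4, -0.4, -2.6]
width: 0.0237
gripper_force: 40.0
```

Call:
carry_out(commands=[{"dp":[0,0,0],"rotation":[0,0,0]},{"dp":[0,0,0],"rotation":[0,0,0]},{"dp":[0,0,0],"rotation":[0,0,0]},{"dp":[0,0,0],"rotation":[0,0,0]}])

```text
t: 20.48
eef_pos: [0.5228, -0.0263, 0.1909]
ee_rot: [3.141, 0.001, -3.082]
force: [-1.0, 0.1, -2.3]
width: 0.0238
gripper_force: 40.0
```

```bash
cat > m.py <<'E'
from h import *
p,Rm,s=pose(); print(p.round(4),s["ee_rot"],s["t"])
im,W,K=look("wrist"); np.savez("last.npz",im=im,W=W,T=K[3])
for P in([.5136,-.0252,.075],p+Rm@np.array([0,0,.0777])): print(proj(P,K))
c=im[170:265,230:345]; cv2.imwrite("pics/m.png",cv2.resize(c,None,fx=6,fy=6,interpolation=cv2.INTER_NEAREST)[:,:,::-1])
E
python3 m.py;python3 fit.py
```

```text
[ 0.5228 -0.0263  0.1909] [ 3.14146206e+00  5.61451648e-04 -3.08152467e+00] 20.475
(np.float64(288.0771954098548), np.float64(201.15777778144596))
(np.float64(286.0794907192169), np.float64(229.2200370900387))
foot hole [ 0.51464572 -0.02470173] 28.47287580790746
lower [ 0.51422225 -0.02517934] 5.8964274880160685 offset [-0.00042347 -0.00047761] 0.0006383086001548946 247
```

View pics/m.png

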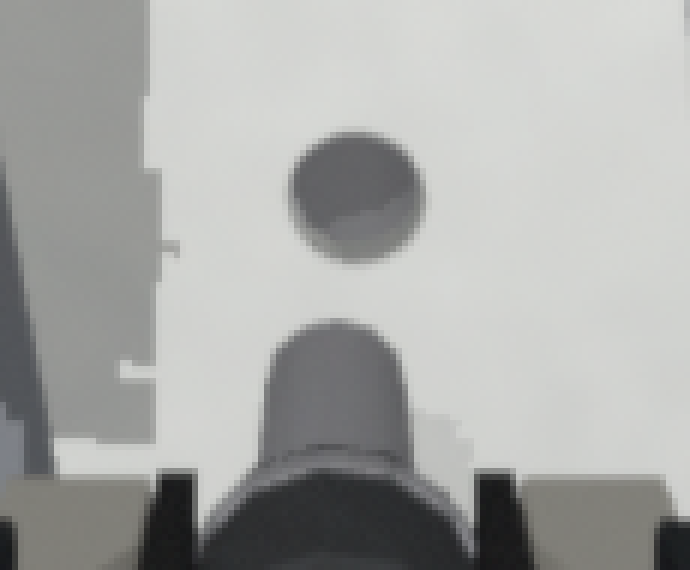

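```bash
python3 - <<'E'
from h import *
d=np.load("last.npz"); W=d["W"]; p,Rm,s=pose(); print(p)
L=(W-p)@Rm
for r in range(222,248,2):
    q=L[r,270:302]; m=(q[:,2]<.09)&(q[:,2]>.02)&(abs(q[:,1])<.012)
    if m.sum()>5: print(r,m.sum(),"z",np.nanmedian(q[m,2]).round(4),"xmax",np.nanmedian(np.sort(q[m,0])[-5:]).round(4),"y",q[m,1].min().round(4),q[m,1].max().round(4))
m=(L[...,2]>.032)&(L[...,2]<.07)&(abs(L[...,1])<.012)&(abs(L[...,0])<.02)
A=np.c_[2*L[m][:,:2],np.ones(m.sum())]; 
from scipy.optimize import least_squares
P=L[m][:,:2]; print(m.sum(),least_squares(lambda c:np.hypot(*(P-c).T)-.008,[0,0],loss="soft_l1",f_scale=.0005).x)
E
python3 mv.py .5130 -.0248 .157
```

```text
[ 0.52279282 -0.02626058  0.19086691]
224 12 z 0.0712 xmax 0.0066 y -0.0041 0.0032
226 16 z 0.0677 xmax 0.0066 y -0.0055 0.0045
228 20 z 0.0648 xmax 0.0066 y -0.0068 0.0058
230 22 z 0.0615 xmax 0.0063 y -0.0074 0.0064
232 21 z 0.0579 xmax 0.0066 y -0.0073 0.0064
234 24 z 0.0548 xmax 0.0065 y -0.0081 0.0071
236 24 z 0.0515 xmax 0.0065 y -0.0079 0.0069
238 24 z 0.0482 xmax 0.0061 y -0.0077 0.0067
240 25 z 0.0451 xmax 0.0063 y -0.0076 0.0075
242 26 z 0.042 xmax 0.0066 y -0.0083 0.0073
244 26 z 0.0389 xmax 0.0112 y -0.0081 0.0071
246 26 z 0.0233 xmax 0.0118 y -0.008 0.007
450 [-0.00160188 -0.00049567]
[ 0.5228 -0.0263  0.1909] [ 3.1415e+00  6.0000e-04 -3.0814e+00] [ 0.2 -0.  -2.6] t 20.525 dp [0.0097 0.002  0.0339]
```

Call:
carry_out(commands=[{"dp":[0.005,0.0012,0],"rotation":[0,0,0]},{"dp":[0.0049,0.0011,0.005],"rotation":[0,0,0]},{"dp":[0,0,0.014],"rotation":[0,0,0]},{"dp":[0,0,0.011],"rotation":[0,0,0]},{"dp":[0,0,0],"rotation":[0,0,0]},{"dp":[0,0,0],"rotation":[0,0,0]}])

```text
t: 21.28
eef_pos: [0.5129, -0.0242, 0.1605]
ee_rot: [-3.141, -0.0, -3.08]
force: [0.1, 0.5, -1.2]
width: 0.0236
gripper_force: 40.0
```

Call:
carry_out(commands=[{"dp":[0,0,0.003],"rotation":[0,0,0]},{"dp":[0,0,0.003],"rotation":[0,0,0]},{"dp":[0,0,0.003],"rotation":[0,0,0]},{"dp":[0,0,0],"rotation":[0,0,0]}])

```text
t: 21.78
eef_pos: [0.5125, -0.0242, 0.1513]
ee_rot: [-3.142, -0.001, -3.081]
force: [0.1, 0.6, -1.7]
width: 0.0237
gripper_force: 40.0
```

Call:
carry_out(commands=[{"dp":[-0.0002,-0.0003,0.002],"rotation":[0,0,0]},{"dp":[0,0,0.002],"rotation":[0,0,0]},{"dp":[0,0,0.002],"rotation":[0,0,0]}])

```text
t: 22.15
eef_pos: [0.5129, -0.0245, 0.1454]
ee_rot: [-3.142, -0.0, -3.081]
force: [-0.5, 0.2, -2.8]
width: 0.024
gripper_force: 40.0
```

Call:
carry_out(commands=[{"dp":[0,0,0.002],"rotation":[0,0,0]},{"dp":[0,0,0.002],"rotation":[0,0,0]},{"dp":[0,0,0.002],"rotation":[0,0,0]}])

```text
t: 22.52
eef_pos: [0.5129, -0.0244, 0.1394]
ee_rot: [-3.142, -0.0, -3.081]
force: [1.1, -0.2, -1.8]
width: 0.0239
gripper_force: 40.0
```

Call:
carry_out(commands=[{"dp":[0,0,0.002],"rotation":[0,0,0]},{"dp":[0,0,0.002],"rotation":[0,0,0]},{"dp":[0,0,0],"rotation":[0,0,0]}])

```text
t: 22.9
eef_pos: [0.5129, -0.0245, 0.1354]
ee_rot: [-3.142, -0.0, -3.081]
force: [0.2, 0.4, -2.3]
width: 0.0237
gripper_force: 40.0
```

Call:
carry_out(commands=[{"dp":[0,0,0.004],"rotation":[0,0,0]},{"dp":[0,0,0.004],"rotation":[0,0,0]},{"dp":[0,0,0.004],"rotation":[0,0,0]},{"dp":[0,0,0.004],"rotation":[0,0,0]}])

```text
t: 23.4
eef_pos: [0.5129, -0.0244, 0.1192]
ee_rot: [-3.142, -0.0, -3.081]
force: [0.2, -0.5, -1.7]
width: 0.0237
gripper_force: 40.0
```

Call:
carry_out(commands=[{"dp":[0,0,0.004],"rotation":[0,0,0]},{"dp":[0,0,0.004],"rotation":[0,0,0]},{"dp":[0,0,0.003],"rotation":[0,0,0]},{"dp":[0,0,0.002],"rotation":[0,0,0]},{"dp":[0,0,0.001],"rotation":[0,0,0]},{"dp":[0,0,0],"rotation":[0,0,0]}])

```text
t: 24.15
eef_pos: [0.5129, -0.0244, 0.1055]
ee_rot: [3.142, -0.0, -3.081]
force: [1.0, 0.4, -3.0]
width: 0.024
gripper_force: 40.0
```

Call:
carry_out(commands=[{"dp":[0,0,0.001],"rotation":[0,0,0]},{"dp":[0,0,0.0005],"rotation":[0,0,0]},{"dp":[0,0,0],"rotation":[0,0,0]}])

```text
t: 24.52
eef_pos: [0.5129, -0.0244, 0.1041]
ee_rot: [-3.142, 0.0, -3.081]
force: [1.3, 0.2, -2.6]
width: 0.0238
gripper_force: 40.0
```

Call:
carry_out(commands=[{"dp":[0,0,0],"rotation":[0,0,0]},{"dp":[0,0,0],"rotation":[0,0,0]},{"dp":[0,0,0],"rotation":[0,0,0]},{"dp":[0,0,0],"rotation":[0,0,0]}], grip=0.05)

```text
t: 25.02
eef_pos: [0.5129, -0.0245, 0.1041]
ee_rot: [-3.142, 0.0, -3.081]
force: [0.5, -0.8, 0.0]
width: 0.0495
gripper_force: 0.0
```

Call:
carry_out(commands=[{"dp":[0,0,-0.01],"rotation":[0,0,0]},{"dp":[0,0,-0.03],"rotation":[0,0,0]},{"dp":[0,0,-0.035],"rotation":[0,0,0]},{"dp":[0,0,-0.035],"rotation":[0,0,0]},{"dp":[0,0,-0.035],"rotation":[0,0,0]},{"dp":[0,0,0],"rotation":[0,0,0]},{"dp":[0,0,0],"rotation":[0,0,0]},{"dp":[0,0,0],"rotation":[0,0,0]}])

```text
t: 26.02
eef_pos: [0.5124, -0.0245, 0.2483]
ee_rot: [-3.141, -0.002, -3.081]
force: [-0.3, 0.5, -0.2]
width: 0.0503
gripper_force: 0.0
```

```bash
python3 - <<'E'
from h import *
im,W,K=look("wrist","n.png"); z=W[...,2]
m=(abs(W[...,0]-.514)<.02)&(abs(W[...,1]+.025)<.02)&(im.max(-1)<120)&(z>.08); t=m&(z>.092)
print("head top z",np.median(z[t]),(W[t].min(0)+W[t].max(0))/2,np.median(z[(abs(W[...,0]-.514)<.03)&(abs(W[...,1]+.025)<.03)&(im.min(-1)>150)]))
im,W,K=look("scene")
hsv=cv2.cvtColor(im,cv2.COLOR_RGB2HSV);org=(hsv[...,0]<15)&(hsv[...,1]>150)&(W[...,2]>.085)&(abs(W[...,0]-.39)<.05)
print("drift",W[org].mean(0),W[org].max(0),pose()[2]["force"],pose()[0])
E
```

```text
head top z 0.09511361746533586 [ 0.5137652  -0.02497771  0.09492328] 0.07565995423983696
drift [ 0.39494438 -0.25546558  0.1215809 ] [0.43324794 0.32915617 0.1540461 ] [ 0.28755466 -0.69267419  0.06988563] [ 0.51254073 -0.02455158  0.24830506]
```

View pics/n.png

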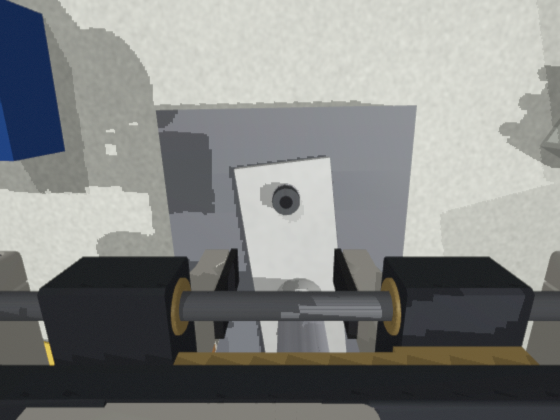

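The picture shows the bolt head seated on the foot at pixel (286, 200), the gripper is clear, and the drift is back in its block.

```bash
python3 -c "
from station import arm; print(arm.job_done())"
```

```text
the job is handed in; nothing more can be done
None
```

The job is handed in at about 26 s of the 72 s: the drift drew the foot into line and stands back in its own hole, and by the last camera check the spare bolt's head is seated on the foot; the hand-in returned no verdict.

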